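# Draw-latch the ingredient bin's lid shut

## Task

Latch the lid of the white ingredient bin: swing the sprung wire loop over the keeper hook on the lid, pull it snug under the hook's lip and let go so that it stays caught, then push the lever over past its toggle point until it lies flat. Be gentle: pull the loop back with no more than about 10 N, push the lever with no more than about 25 N, and leave the utensils around it where they are.

Things in the scene. Friction and masses are not known exactly. Their poses are not given: they have to be found in the camera images.
- bin: White plastic ingredient bin fixed on the table, 330 x 200 x 100 mm high. Origin on the table under the lever's pivot; x runs along the bin from lever to keeper, z up. Walls at x -110 and +220. Steel deck (z = 100) up to x = 32, then an aluminium sliding lid (top z = 106) with the keeper. Lever, loop and keeper lie on the line y = 0.
- pivot (a point): Pivot axis (along y) of the lever, 118 mm above the table; axes as the bin's. The loop's hinge pin is on the lever, 20 mm from this axis: at x -19.3, z -5.2 mm from it when the lever is flat, turning with the lever. So the end of the swing lies past the toggle point and snaps shut by itself.
- throat (a point): MEAN place of the keeper's throat, a point fixed to the bin, axes as the bin's (x = 89.7, z = 117). The lid is not measured: the true throat lies up to 6 mm before or behind along x, so feel for it: lower the bar on the pad, pull it to -x until the force rises. A pull up to 8 N does not move the lid (30 N friction, seal spring 4 N/mm). Latching draws it to x = 81.
- keeper_pad (a point): Top of the keeper's pad, mean place, fixed to the bin (z = 112 mm, x = 89.7). The keeper is a 26 mm wide steel hook on this pad with its lip to +x. Throat: 9.5 mm high, from pad to lip, open to +x. Lip 4 mm thick (z 121.5 to 125.5); its nose is 2.5 mm beyond the centre of a fully seated crossbar. The pad reaches 15 mm beyond the nose.
- lever (a joint): Flat steel lever 85 long, 22 wide, 4 mm thick. Angle in rad: 0 = flat, pointing to -x from the pivot (latched); pi/2 upright; 2.4 fully forward towards the keeper. Stays where left (0.065 N m). With the loop snug it stands at 0.8 to 1.8. Closing takes 8 to 15 N steadily, square to the face that looks to the keeper (top face when flat), 58 mm from the pivot.
- paddle: The lever's blade; origin = the place to push, on its face that looks to the keeper when upright (top face when flat), 58 mm from the pivot. x points along the lever from tip to pivot, z out of that face.
- crossbar: Origin at the middle of the loop's crossbar, 5 mm round wire, 52 long along y. x points from the loop's hinge pin to the bar (100 mm) along the side wires at y -26 and +26. The loop is sprung upwards (about 0.3 N at the bar): let go unhooked it jumps up to (2.3 - lever angle) rad above level. Drawing it to +x swings the lever with it (3 to 4 N of friction either way).
- knob: Origin at the centre of the loop's black finger knob, a cylinder 14 mm in diameter and 16 long along y (flat ends face -y, +y), on a wire stalk: in the loop's frame 16 mm beyond the crossbar along x and 30 mm above it along z. Pinched by its flat ends, the loop can still tilt about y in the grip.
- bucket: Black bucket, 200 diameter, 210 high, standing on the table. Leave alone.
- tub: White open tub 200 x 150 x 100 high. Leave alone.
- sieve: Round metal sieve, 160 diameter, 45 high, with a straight handle. Leave alone.
- whisk: Wire whisk about 240 long lying on the table. Leave alone.
- scraper: Dough scraper, steel blade with a wooden grip, 125 x 85 x 16, beside the bin. Leave alone.
- jar: Glass jar with steel cap, 60 diameter, 75 high, beside the bin. Leave alone.
- cutter: Steel ring cutter, 44 diameter, 30 high, standing on the bin's deck beside the lever, about 72 mm from the centre line. Leave alone.

How it is judged (in metres and radians):
On the way, in this order (a step that is already met when the one before it is completed fails the run):
1. the loop is hooked: let go by the fingers, its crossbar stays down in the keeper's throat while the lever is still up (z of crossbar in the frame of bin between 0.11 and 0.1225 m and x of crossbar in the frame of bin between 0.074 and 0.0985 m and value of joint lever above 0.5 rad and contact force between the fingers and knob below 0.1 N), for 0.2 s.
2. the lever is pushed past the toggle point and lies flat, the loop still hooked (z of crossbar in the frame of bin between 0.11 and 0.1225 m and x of crossbar in the frame of bin above 0.074 m and value of joint lever below 0.08 rad), for 0.2 s.
At the end, for the whole second after the job is handed in: The lever lies flat (within 0.08 rad of 0) and still, and the loop's crossbar is held down in the keeper's throat: in the bin's frame its centre is 74 to 84 mm along x and 110 to 122.5 mm high (all of step 2 and x of crossbar in the frame of bin below 0.084 m and velocity of joint lever below 0.05 rad/s); the robot touches nothing.
It fails at once if the lever pushed with more than 30 N (contact force between the fingers and paddle above 30 N).
It fails at once if the crossbar, in the throat, pulled on the keeper with more than 15 N while the fingers hold the knob (contact force between the fingers and knob above 0.5 N and x of crossbar in the frame of bin below 0.099 m and contact force between crossbar and bin above 15 N).
It fails at once if a bystander pushed more than 25 mm (distance of any of bucket, tub, sieve, whisk, scraper, jar, cutter from where it was at the start of the episode above 0.025 m).
It fails at once if the jar, the ring cutter or the bucket tipped over (angle between any of jar, cutter, bucket's own z axis and vertical above 0.5 rad).
It also fails if it takes over 58 s, if anything falls off the work surface, if the arm or the gripper's body presses on something with over 40 N, if the wrist force passes 120 N, or if a joint passes its speed limit or range.

## Robot

A 6-joint arm with a two-finger parallel gripper is mounted at the origin on the work surface. World frame = base frame: x ahead of the robot, y to its left, z up, the work surface at z = 0. Lengths are in m, angles in degrees, forces in N, time in s.
With the tool pointing down it reaches from about 0.4 to 0.825 m from the base axis. Payload 7 kg.
Tool frame: the origin (TCP) lies between the finger pads; the fingertips stand 19 mm ahead of it and the grasp point (between the pads) is the TCP; x points along the fingers, y is the direction in which the jaws open and shut, and the axes are right-handed (so a half turn about x gives the same grasp; the last joint's range is limited). The gripper opens to 88 mm and grips with 3 to 60 N. Pads are 19 mm wide; open, the fingers measure 130 mm over their backs; the gripper's body (78 mm by 193 mm) begins 47 mm behind the grasp point.
Start: joints at [-60.499, 20.546, 0.682, 0, -70.136, -16.507], TCP at [0.152, -0.658, 0.246] pointing down, gripper open.
Joint ranges: [-176.03, 176.03], [-82.01, 121.73], [-58.28, 71.71], [-173.87, 95.51], [-174.79, -0.11], [-173.66, 173.66]. Speed limits (degrees/s): [136.94, 136.94, 172.46, 180, 180, 180].

## Interface

Orientations are given as [roll, pitch, yaw] about the fixed x, y, z axes, in that order (R = Rz(yaw) Ry(pitch) Rx(roll)).
In Python, from plant import r gives the robot as it stands.
- The arm moves only by the tool send_rows, never from a script. Its argument "plan" is a list of rows, each a list of 2 entries, a list of its own where there are three numbers: the shift along the tool's x, y, z scaled (see below), then the turn, a rotation vector about the tool's x, y, z scaled (see below). A call has exactly 5 rows; each row is the pose to reach, as a shift and turn from the pose measured when the call began, along the tool's axes at that moment; what a row does not reach only later rows make up. The controller multiplies each number of a shift by 0.15 m and each number of a turn by pi/4 rad. A row lasts 1/10 s, in which the tool goes at most 50 mm and 8.59 degrees, less where a joint would pass 70% of its speed; a pose out of reach is approached as far as the arm can. A call with a number of a shift or a turn outside -1 to 1 is refused whole. A call with a gripper value outside its range is refused whole. "jaw" is the opening, from -1 (shut) to 1 (fully open), so that 0 is half open, set as the call begins (left out, the last holds). The fingers move at their own pace and stop on an object; "force" is the grip in N (left out, the last holds). Time passes only in rows, so rows that repeat a pose let the fingers close, or fill a call up. It gives the time, the measured TCP pose, the force and the opening at its end, in the units of the state.
- r.get_state(): the state, without advancing time (a new reading comes with each control period).
- r.capture(name): name is "scene" or "top" or "wrist"; returns a dict with "color" (480x640x3 uint8, red, green, blue), "range_z" (480x640 float32, m along the optical axis (not along the pixel's ray), 0 where there is no reading), "mtx" (3x3 intrinsics, pixels), "pose" (4x4, takes a point from camera to world coordinates). Camera axes: x right, y down, z forward; pixel columns grow to the right and rows downward; lengths in m; the calibration is good to about 2 mm. A picture is of the moment at which its call begins.
- r.close_job(): hands the job in, once; it reports no verdict.
Trained networks look in a picture, given as the dict that the camera call returned (one of the last four; its "shot" number tells which), for a name from the list of things; names that differ only in an ending like _2 or _b are one class to them, and where a whole thing is asked for, a point or a joint stands for the part that bears it (a point fixed in the world has none). Each returns a list of dicts, best first, with "score" (0 to 1); they miss things now and then, are a little off and sometimes report something else, mostly with a low value. They report only what shows in the picture. A call takes as long as a camera call.
- r.find_in(picture, target): "uv" ([column, row] in pixels, amid what is visible of it).
- r.trace(picture, target): "mask" (480x640 bool, what is visible of it) and "uv" ([column, row] in pixels, amid what is visible of it).
The state is a dict: "time_s": time; "joints": joint angles; "qd": joint speeds; "joint_torque": joint torques, N m; "tcp_pos": TCP position; "eef_rot": TCP orientation; "contact_force": force on the tool from outside, world axes, zero at the start; "moment": the same for the moment, N m; "gripper_width": finger opening in m.
Only numpy, scipy, OpenCV 4.12 (cv2) and the standard library are available. Lean on these libraries where they do the work, as an engineer would, in place of code of your own. Each camera call takes 0.05 s, during which the arm holds its last target. There are 200 camera calls.

## Working session

There is one attempt and no reset: what is moved stays moved. The work goes in short steps, Python scripts to look and compute and a tool call to move; the robot and the scene stay as the last step left them, time stands still between calls to the robot, and variables do not carry over. Pictures are saved under pics/ and viewed, about 8 in all and at most 12, crops included, and the job is handed in when it is done.

Besides the shell and the picture viewer there is one more tool, called after "Emit:" in YAML: its name, and indented under it one key for each argument. send_rows: Moves the arm, as the interface text tells. Its arguments: {"type":"object","properties":{"plan":{"type":"array"},"jaw":{"type":"number"},"force":{"type":"number"}},"required":["plan"]}

```bash
ls; mkdir -p pics; cat > h.py <<'E'
from plant import r
import numpy as np, cv2
from scipy.spatial.transform import Rotation as R
def pts(p,mask):
    v,u=np.nonzero(mask&(p["range_z"]>0)); z=p["range_z"][v,u]; K=p["mtx"]
    c=np.stack([(u-K[0,2])/K[0,0]*z,(v-K[1,2])/K[1,1]*z,z,np.ones_like(z)])
    return (np.array(p["pose"])@c)[:3].T
def save(p,n): cv2.imwrite(f"pics/{n}.png",p["color"][:,:,::-1])
E
python3 - <<'E'
from h import *
print(r.get_state())
for cam in ["scene","top"]:
    p=r.capture(cam); save(p,cam+"0"); print(cam,np.round(p["pose"],3).tolist(),p["mtx"][0,0])
    for t in ["bin","lever","paddle","crossbar","knob","throat","keeper_pad","pivot","cutter","jar","scraper"]:
        d=r.trace(p,t)[:2]
        for o in d:
            q=pts(p,o["mask"]); print(t,round(o["score"],2),np.round(o["uv"]),o["mask"].sum(), np.round(np.median(q,0),3) if len(q) else "", np.round(np.percentile(q,[3,97],axis=0),3).tolist() if len(q) else "")
E
```

```text
pics
{'time_s': 0.0, 'joints': array([-6.04979372e+01,  2.05942665e+01,  6.35827606e-01, -2.16898633e-02,
       -7.01367181e+01, -1.65105478e+01]), 'qd': array([ 0.05085162, -0.10890146,  0.07945723,  0.04555462, -0.00933022,
        0.05013157]), 'joint_torque': array([-2.16271983e-04, -5.82713413e+01,  2.93057799e+01,  6.99729100e+00,
        6.75010946e-03, -1.94868935e-04]), 'tcp_pos': array([ 0.15167413, -0.65727828,  0.24460137]), 'eef_rot': array([ 94.4180259 ,  89.90268224, 107.40215417]), 'contact_force': array([ 0.3206468 , -0.08999357,  0.47015252]), 'moment': array([-0.01345993,  0.01695395, -0.01491648]), 'gripper_width': 0.08758975863028923}
scene [[0.367, 0.674, -0.641, 1.295], [0.93, -0.271, 0.248, -0.286], [-0.007, -0.687, -0.726, 1.018], [0.0, 0.0, 0.0, 1.0]] 506.08927164864224
bin 0.73 [310. 269.] 10371 [ 0.592 -0.036  0.106] [[0.382, -0.139, 0.018], [0.703, 0.069, 0.129]]
lever 0.66 [308. 219.] 336 [ 0.473 -0.012  0.178] [[0.413, -0.04, 0.102], [0.535, 0.024, 0.252]]
paddle 0.49 [301. 221.] 113 [ 0.469 -0.009  0.145] [[0.463, -0.015, 0.127], [0.475, 0.003, 0.192]
[... 1796 characters left out ...]
.251]]
throat 0.79 [321. 238.] 8069 [ 0.525 -0.02   0.103] [[0.368, -0.13, 0.003], [0.683, 0.087, 0.131]]
keeper_pad 0.76 [320. 238.] 8102 [ 0.525 -0.02   0.103] [[0.368, -0.131, 0.002], [0.684, 0.088, 0.131]]
pivot 0.61 [320. 236.] 8107 [ 0.525 -0.02   0.103] [[0.369, -0.131, 0.002], [0.683, 0.088, 0.131]]
cutter 0.52 [270. 221.] 1053 [0.582 0.132 0.007] [[0.526, 0.089, -0.0], [0.639, 0.174, 0.019]]
cutter 0.51 [458. 212.] 434 [ 0.622 -0.458  0.015] [[0.547, -0.585, -0.005], [0.668, -0.39, 0.044]]
jar 0.54 [363. 288.] 314 [ 0.38  -0.151  0.073] [[0.356, -0.178, 0.032], [0.405, -0.129, 0.079]]
scraper 0.16 [320. 238.] 7837 [ 0.525 -0.02   0.103] [[0.37, -0.127, 0.008], [0.681, 0.085, 0.131]]
```

```bash
python3 - <<'E'
import cv2
a=cv2.imread("pics/scene0.png")[150:390,170:490]; b=cv2.imread("pics/top0.png")[140:340,220:420]
cv2.imwrite("pics/v1.png",cv2.resize(a,(800,600),interpolation=2)); 
cv2.imwrite("pics/v2.png",cv2.resize(b,(600,600),interpolation=2))
E
```

```text
(no output)
```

View pics/v1.png

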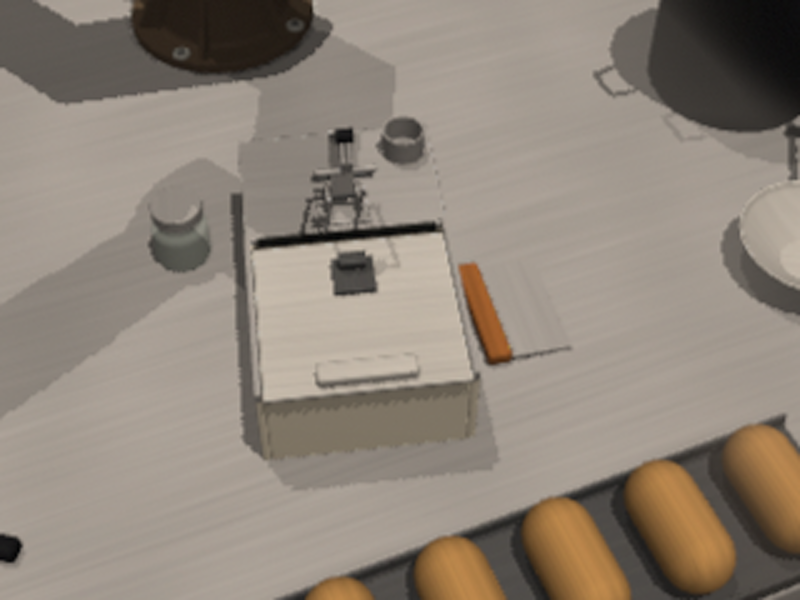

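View pics/v2.png

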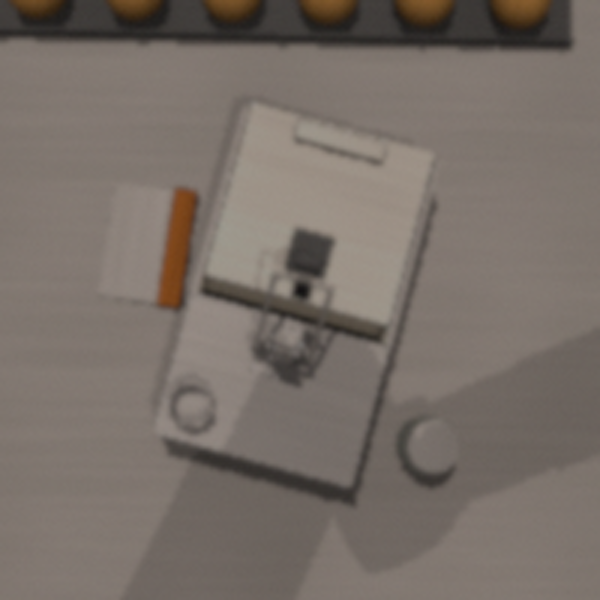

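The views show the bin yawed about -15°, with the keeper on the far side. The loop is up with its black knob near world (0.52, -0.02, 0.245). The cutter sits on the deck to the left (+y), and the jar and scraper are outside the bin. Next I'll fit the bin frame.

```bash
cat >> h.py <<'E'
def fit(P,x0,hx=(-.110,.220),hy=(-.1,.1)):
    """bin frame (x,y,yaw) from the rectangle round top-surface points"""
    (c,s,a)=cv2.minAreaRect((P[:,:2]*1000).astype(np.float32))
    if s[0]<s[1]: a+=90
    a=(a+90)%180-90; a=np.radians(a); e=np.array([np.cos(a),np.sin(a)])
    return c[0]/1000-.055*e[0],c[1]/1000-.055*e[1],np.degrees(a),max(s),min(s)
E
python3 - <<'E'
from h import *
for cam in ["scene","top"]:
    p=r.capture(cam)
    o=r.trace(p,"bin")[0]; q=pts(p,cv2.dilate(o["mask"].astype(np.uint8),np.ones((5,5)))>0)
    q=q[(q[:,2]>.094)&(q[:,2]<.112)]
    # drop isolated/edge-flyers
    m=np.array(np.histogram2d(q[:,0],q[:,1],bins=[np.arange(.3,.8,.01),np.arange(-.2,.2,.01)])[0])
    i=((q[:,0]-.3)/.01).astype(int); j=((q[:,1]+.2)/.01).astype(int)
    ok=(i>=0)&(i<m.shape[0])&(j>=0)&(j<m.shape[1]); q=q[ok][m[i[ok],j[ok]]>2]
    print(cam,np.round(fit(q,0),4), np.median(q[:,2]))
p=r.capture("wrist"); s=r.get_state(); T=np.eye(4); T[:3,:3]=R.from_euler("xyz",s["eef_rot"],degrees=True).as_matrix(); T[:3,3]=s["tcp_pos"]
print(np.round(np.linalg.inv(T)@p["pose"],3).tolist(),p["mtx"][0,0]); print(np.round(T,3).tolist())
E
```

```text
scene [ 4.753000e-01 -6.100000e-03 -1.467710e+01  3.396216e+02  2.005211e+02] 0.10656218469542988
top [ 4.733000e-01 -7.400000e-03 -1.462470e+01  3.365685e+02  2.006739e+02] 0.10256996594972045
[[-0.0, -0.281, 0.96, -0.139], [1.0, -0.001, 0.0, -0.001], [0.001, 0.96, 0.281, -0.076], [0.0, 0.0, 0.0, 1.0]] 375.0009919633584
[[0.0, -0.225, 0.974, 0.152], [0.0, 0.974, 0.225, -0.658], [-1.0, 0.0, 0.0, 0.246], [0.0, 0.0, 0.0, 1.0]]
```

```bash
cat >> h.py <<'E'
B=np.array([.474,-.007,0.]); YAW=-14.65
RB=R.from_euler("z",YAW,degrees=True)
def b2w(p): return B+RB.apply(p)
def w2b(p): return RB.inv().apply(np.asarray(p)-B)
def tool(tilt=0):
    """bin-aligned tool-down, z=+bin x; tilt>0: tool x leans towards -bin x"""
    M=np.array([[0,0,1],[0,1,0],[-1,0,0]],float)   # columns x,y,z of tool in bin
    return RB*R.from_euler("y",tilt,degrees=True)*R.from_matrix(M)
def go(pb,tilt=0):
    s=r.get_state(); Rt=R.from_euler("xyz",s["eef_rot"],degrees=True)
    d=Rt.inv().apply(b2w(pb)-s["tcp_pos"])/.15; w=(Rt.inv()*tool(tilt)).as_rotvec()/(np.pi/4)
    print("shift",np.round(d,3).tolist(),"turn",np.round(w,3).tolist(),"tcp_bin",np.round(w2b(s["tcp_pos"])*1000,1),"Fbin",np.round(RB.inv().apply(s["contact_force"]),1),"t",round(s["time_s"],2),"w",round(s["gripper_width"]*1000,1))
E
python3 -c "
from h import *
go([.1,0,.36])"
```

```text
shift [-0.763, 3.434, 3.659] turn [0.614, 0.0, -0.0] tcp_bin [-147.2 -711.   245.6] Fbin [ 0.7  0.4 -0.4] t 1.45 w 87.6
```

Emit:
send_rows:
  plan:
    - [[-0.15,0.15,0.15],[0.1,0,0]]
    - [[-0.35,0.3,0.3],[0.2,0,0]]
    - [[-0.55,0.5,0.5],[0.3,0,0]]
    - [[-0.7,0.7,0.75],[0.45,0,0]]
    - [[-0.76,0.93,1.0],[0.61,0,0]]

```text
time_s: 1.95
tcp_pos: [0.2638, -0.4928, 0.3607]
eef_rot: [-39.1, 89.8, -53.9]
contact_force: [1.1, -0.8, -0.2]
gripper_width: 0.0875
```

```bash
python3 -c "
from h import *
go([.1,0,.36])"
```

```text
shift [0.0, 3.491, 1.195] turn [-0.003, 0.003, 0.003] tcp_bin [ -80.5 -523.2  360.7] Fbin [ 1.2 -0.5 -0.2] t 1.95 w 87.5
```

Emit:
send_rows:
  plan:
    - [[0,0.2,0.1],[0,0,0]]
    - [[0,0.4,0.2],[0,0,0]]
    - [[0,0.6,0.3],[0,0,0]]
    - [[0,0.8,0.4],[0,0,0]]
    - [[0,1.0,0.5],[0,0,0]]

```text
time_s: 2.45
tcp_pos: [0.3753, -0.3657, 0.3609]
eef_rot: [-34.6, 89.8, -49.4]
contact_force: [0.5, 0.0, -0.7]
gripper_width: 0.0879
```

Emit:
send_rows:
  plan:
    - [[0,0.2,0.1],[0,0,0]]
    - [[0,0.4,0.2],[0,0,0]]
    - [[0,0.6,0.3],[0,0,0]]
    - [[0,0.8,0.4],[0,0,0]]
    - [[0,1.0,0.5],[0,0,0]]

```text
time_s: 2.95
tcp_pos: [0.4867, -0.2386, 0.3611]
eef_rot: [-29.2, 89.7, -44.0]
contact_force: [1.0, -0.3, 0.9]
gripper_width: 0.0876
```

Emit:
send_rows:
  plan:
    - [[0,0.2,0],[0,0,0]]
    - [[0,0.4,0.05],[0,0,0]]
    - [[0,0.6,0.1],[0,0,0]]
    - [[0,0.8,0.15],[0,0,0]]
    - [[0,1.0,0.2],[0,0,0]]

```text
time_s: 3.45
tcp_pos: [0.5544, -0.1, 0.3612]
eef_rot: [-24.4, 89.7, -39.2]
contact_force: [0.5, -0.9, -0.5]
gripper_width: 0.0876
```

Emit:
send_rows:
  plan:
    - [[0,0.2,0],[0,0,0]]
    - [[0,0.4,0],[0,0,0]]
    - [[0,0.5,0],[0,0,0]]
    - [[0,0.5,0],[0,0,0]]
    - [[0,0.5,0],[0,0,0]]

```text
time_s: 3.95
tcp_pos: [0.5734, -0.0276, 0.361]
eef_rot: [-27.9, 89.7, -42.6]
contact_force: [-0.2, -0.4, 0.1]
gripper_width: 0.0876
```

```bash
python3 - <<'E'
from h import *
go([.1,0,.36])
p=r.capture("wrist"); save(p,"w0"); np.savez("pics/w0.npz",**{k:p[k] for k in("color","range_z","mtx","pose")})
q=pts(p,np.ones((480,640),bool)); b=RB.inv().apply(q-B)*1000
for t in ["knob","crossbar","lever","paddle","throat","cutter"]:
    for o in r.trace(p,t)[:2]:
        c=RB.inv().apply(pts(p,o["mask"])-B)*1000
        print(t,round(o["score"],2),np.round(o["uv"]),o["mask"].sum(),np.round(np.median(c,0),1),np.round(np.percentile(c,[3,97],axis=0),1).tolist())
# surfaces
for lo,hi,n in [(109,115,"pad"),(121,130,"lip"),(98,103,"deck"),(104,108.5,"lid")]:
    m=(b[:,2]>lo)&(b[:,2]<hi)&(abs(b[:,0]-50)<190)&(abs(b[:,1])<120)
    if n in("pad","lip"): m&=(abs(b[:,1])<20)&(b[:,0]>60)&(b[:,0]<120)
    c=b[m]; print(n,len(c),np.round(np.median(c,0),1),np.round(np.percentile(c,[1,5,95,99],axis=0),1).tolist())
E
```

```text
shift [0.007, -0.035, -0.009] turn [-0.002, 0.006, 0.003] tcp_bin [101.3   5.2 361. ] Fbin [-0.1 -0.4  0.1] t 3.95 w 87.6
knob 0.96 [320. 163.] 667 [ 47.9  -0.4 248.1] [[39.8, -7.5, 212.9], [62.3, 7.5, 250.6]]
knob 0.17 [317.  85.] 596 [ -4.7  -0.2 193.9] [[-11.1, -10.0, 129.2], [-0.8, 10.1, 203.4]]
crossbar 0.67 [325. 170.] 378 [ 57.7   5.6 213.1] [[55.5, -24.7, 211.4], [60.2, 25.3, 214.6]]
lever 0.69 [319. 146.] 3016 [ 34.3   0.3 197.4] [[-10.2, -27.7, 104.7], [60.9, 28.1, 249.9]]
paddle 0.65 [318.  85.] 564 [ -4.7   0.4 194. ] [[-11.1, -9.3, 129.2], [-0.8, 10.0, 203.5]]
throat 0.56 [320. 146.] 58295 [ 47.3  -0.9 104.8] [[-80.2, -94.2, 6.2], [208.6, 94.0, 187.7]]
cutter 0.56 [394.  28.] 859 [-62.8  68.5 120.3] [[-82.5, 48.9, 99.8], [-53.4, 90.2, 131.2]]
cutter 0.34 [320. 148.] 58483 [ 47.1  -0.8 104.7] [[-80.3, -94.3, 5.4], [208.7, 94.1, 187.3]]
pad 1049 [101.1   0.4 112. ] [[74.4, -19.5, 109.9], [76.2, -18.3, 110.6], [114.2, 18.3, 113.5], [115.3, 19.4, 114.1]]
lip 382 [ 86.4   0.2 125.4] [[79.9, -12.4, 121.4], [80.0, -11.3, 122.3], [93.6, 11.8, 126.8], [93.9, 12.8, 127.2]]
deck 24227 [-34.1  -3.4 100.2] [[-86.5, -97.7, 98.3], [-82.4, -91.3, 98.8], [29.8, 89.8, 102.1], [43.4, 97.7, 102.8]]
lid 24378 [130.1   1.4 106. ] [[15.3, -98.4, 104.2], [53.3, -91.2, 104.7], [206.7, 91.3, 107.3], [220.3, 98.5, 107.8]]
```

View pics/w0.png

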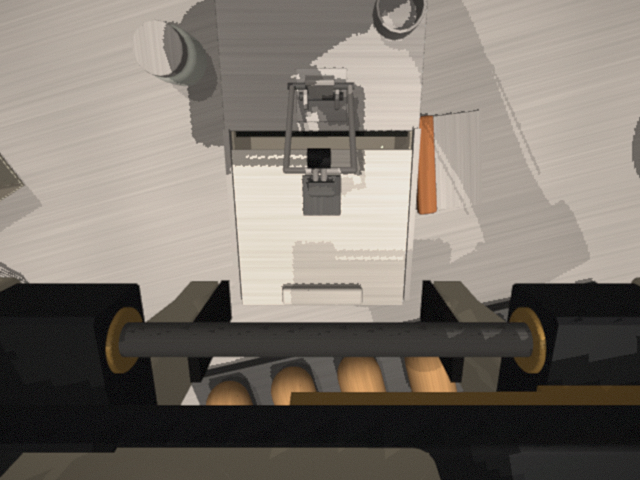

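```bash
python3 - <<'E'
from h import *
p=dict(np.load("pics/w0.npz")); b=w2b(pts(p,np.ones((480,640),bool)))*1000
m=(abs(b[:,1])<9)&(b[:,2]<140)
for x in range(70,124,2):
    z=b[m&(abs(b[:,0]-x)<1),2]
    if len(z): print(x,len(z),np.round(np.percentile(z,[10,50,90]),1))
l=b[(b[:,2]>104)&(b[:,2]<108)&(abs(b[:,1])<85)]
print("lid end",[np.round(np.max(l[abs(l[:,1]-y)<10,0]),1) for y in(-60,-30,0,30,60)])
e=b[(b[:,2]>98.5)&(b[:,2]<101.5)&(abs(b[:,1])<90)&(b[:,0]>20)&(b[:,0]<45)]
print("deck end",[np.round(np.percentile(e[abs(e[:,1]-y)<10,0],[90,99]),1) for y in(-75,-50,50,75)])
s=b[(b[:,2]>99)&(b[:,2]<108)]
for x in(0,-50,100,150): c=s[abs(s[:,0]-x)<10,1]; c=c[abs(c)<110]; print(x,np.round(np.percentile(c,[.5,99.5]),1))
k=b[(b[:,2]>122)&(b[:,2]<140)&(b[:,0]>75)&(b[:,0]<100)&(abs(b[:,1])<30)]; print("lip y",np.percentile(k[:,1],[1,99]))
lv=b[(abs(b[:,1])<12)&(b[:,2]>125)&(b[:,2]<215)&(b[:,0]<20)]; print("lever", [np.round([z,*np.percentile(lv[abs(lv[:,2]-z)<4,0],[5,50,95])]) for z in range(130,212,10) if (abs(lv[:,2]-z)<4).sum()>3])
E
```

```text
74 12 [105.6 108.  110. ]
76 12 [111.4 112.4 113.1]
78 12 [111.6 111.9 113. ]
80 64 [112.3 121.3 125.9]
82 36 [124.6 125.7 126.5]
84 36 [124.9 125.5 126.3]
86 36 [124.6 125.4 126.4]
88 35 [124.5 125.5 126.5]
90 36 [124.5 125.5 126.3]
92 35 [124.6 125.4 126.4]
94 18 [123.5 124.6 125.3]
96 6 [112.2 112.6 114. ]
98 32 [111.1 111.9 112.8]
100 35 [111.3 112.2 112.7]
102 35 [110.5 111.9 113.1]
104 34 [110.8 112.1 112.9]
106 34 [110.8 112.3 113.2]
108 34 [111.2 112.  113.2]
110 26 [110.5 112.2 113. ]
112 33 [111.  111.9 113. ]
114 28 [110.6 112.1 113.2]
116 16 [110.8 111.8 112.7]
118 31 [105.2 106.2 106.9]
120 28 [105.  106.2 106.9]
122 27 [105.  105.6 106.6]
lid end [np.float64(224.0), np.float64(200.1), np.float64(200.0), np.float64(200.0), np.float64(224.1)]
deck end [array([30.7, 34.6]), array([32.6, 35.6]), array([31.9, 35.8]), array([31.4, 35.9])]
0 [-98.7  98.7]
-50 [-98.5  98.5]
100 [-99.2  99.1]
150 [-99.  99.]
lip y [-12.34930525  12.78697697]
lever [array([130.,  -1.,  -1.,  -1.]), array([140.,  -2.,  -2.,  -2.]), array([150.,  -3.,  -3.,  -3.]), array([160.,  -5.,  -4.,  -4.]), array([170.,  -6.,  -5.,  -5.]), array([190., -11., -11., -11.]), array([200.,  -9.,  -6.,  -3.])]
```

The wrist view shows the knob at (320,160), the bar along row 172 and the keeper at cols 303-340, rows 178-215. The lip nose is at bin x≈94.5, and the deck edge reads 33 against the true 32, so the throat is at about x=91. The lever is at about 1.45 rad. Next I'll go to the knob.

```bash
cat >> h.py <<'E'
def kn(a,t):
    g=np.pi+.263-a; pin=np.array([20*np.cos(g),118+20*np.sin(g)])
    c,s=np.cos(t),np.sin(t)
    return pin+[116*c-30*s,116*s+30*c], pin+[100*c,100*s]
E
python3 - <<'E'
from h import *
for a,t in [(1.4,.9),(1.45,.85),(1.5,.8),(1.8,.6),(2.1,.4),(2.1,.1),(2.1,-.1),(2.1,-.2),(2.1,-.225)]:
    print(a,t,*[np.round(v,1) for v in kn(a,t)])
go([.047,0,.243])
E
```

```text
1.4 0.9 [ 40.2 245.7] [ 53.8 214.5]
1.45 0.85 [ 46.5 243.5] [ 58.5 211.7]
1.5 0.8 [ 52.7 241. ] [ 63.1 208.6]
1.8 0.6 [ 78.1 228.2] [ 81.9 194.5]
2.1 0.4 [100.4 210.1] [ 97.4 176.2]
2.1 0.1 [117.7 178.7] [104.8 147.3]
2.1 -0.1 [123.7 155.6] [104.8 127.3]
2.1 -0.2 [124.9 143.7] [103.3 117.4]
2.1 -0.225 [125.  140.7] [102.7 115. ]
shift [0.786, -0.031, -0.367] turn [-0.004, 0.006, 0.003] tcp_bin [101.5   4.7 361.2] Fbin [-0.5 -0.5 -0.4] t 4.3 w 87.5
```

Emit:
send_rows:
  plan:
    - [[0.2,-0.03,-0.2],[0,0,0]]
    - [[0.4,-0.03,-0.36],[0,0,0]]
    - [[0.6,-0.03,-0.36],[0,0,0]]
    - [[0.785,-0.03,-0.365],[0,0,0]]
    - [[0.785,-0.03,-0.365],[0,0,0]]

```text
time_s: 4.8
tcp_pos: [0.5174, -0.0194, 0.24]
eef_rot: [-99.2, 89.7, -114.1]
contact_force: [-0.3, -0.3, -0.0]
gripper_width: 0.0878
```

Emit:
send_rows:
  plan:
    - [[0,0,0],[0,0,0]]
    - [[0,0,0],[0,0,0]]
    - [[0,0,0],[0,0,0]]
    - [[0,0,0],[0,0,0]]
    - [[0,0,0],[0,0,0]]
  jaw: -0.75
  force: 15

```text
time_s: 5.3
tcp_pos: [0.5178, -0.0193, 0.2406]
eef_rot: [-87.0, 89.8, -101.8]
contact_force: [0.2, 0.1, 0.6]
gripper_width: 0.0533
```

```bash
python3 -c "
from h import *
go([.078,0,.228]);p=r.capture('wrist'); save(p,'w1')
import cv2;cv2.imwrite('pics/w1c.png',cv2.resize(p['color'][60:300,160:480,::-1],(640,480)))"
```

```text
shift [0.084, 0.007, 0.217] turn [-0.004, 0.0, 0.005] tcp_bin [ 45.4  -0.8 240.6] Fbin [0.2 0.1 0.6] t 5.3 w 53.3
```

View pics/w1c.png

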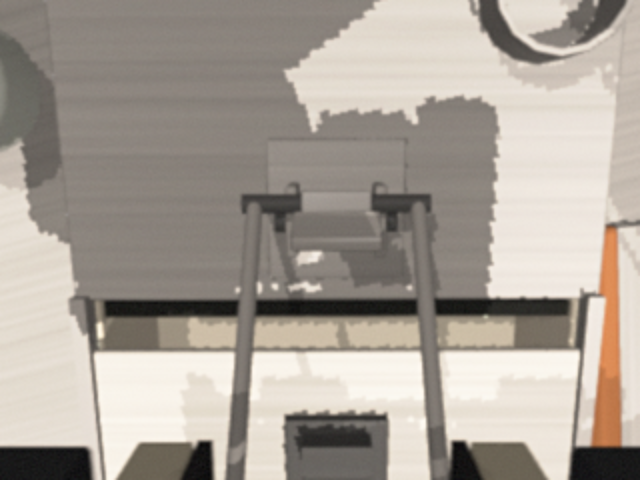

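The fingers straddle the wires and are centred; they are still closing at 53 mm. I'll let them finish.

Emit:
send_rows:
  plan:
    - [[0,0,0],[0,0,0]]
    - [[0,0,0],[0,0,0]]
    - [[0,0,0],[0,0,0]]
    - [[0,0,0],[0,0,0]]
    - [[0,0,0],[0,0,0]]
  jaw: -1
  force: 20

```text
time_s: 5.85
tcp_pos: [0.5179, -0.0188, 0.2404]
eef_rot: [-84.3, 89.8, -99.1]
contact_force: [1.0, 3.3, -0.1]
gripper_width: 0.0159
```

Emit:
send_rows:
  plan:
    - [[0,0,0],[0,0,0]]
    - [[0,0,0],[0,0,0]]
    - [[0,0,0],[0,0,0]]
    - [[0,0,0],[0,0,0]]
    - [[0,0,0],[0,0,0]]

```text
time_s: 6.35
tcp_pos: [0.5179, -0.0187, 0.2404]
eef_rot: [-83.6, 89.8, -98.5]
contact_force: [-0.2, 2.5, -1.0]
gripper_width: 0.0158
```

```bash
python3 -c "
from h import *
go([.078,0,.228]);go([.1004,0,.2101]);go([.1177,0,.1787])"
```

```text
shift [0.083, 0.003, 0.217] turn [-0.004, 0.0, 0.004] tcp_bin [ 4.550e+01 -2.000e-01  2.404e+02] Fbin [-0.8  2.4 -1. ] t 6.35 w 15.8
shift [0.202, 0.003, 0.366] turn [-0.004, 0.0, 0.004] tcp_bin [ 4.550e+01 -2.000e-01  2.404e+02] Fbin [-0.8  2.4 -1. ] t 6.35 w 15.8
shift [0.412, 0.004, 0.481] turn [-0.004, 0.0, 0.004] tcp_bin [ 4.550e+01 -2.000e-01  2.404e+02] Fbin [-0.8  2.4 -1. ] t 6.35 w 15.8
```

Emit:
send_rows:
  plan:
    - [[0.04,0,0.1],[0,0,0]]
    - [[0.1,0,0.2],[0,0,0]]
    - [[0.16,0,0.28],[0,0,0]]
    - [[0.22,0,0.36],[0,0,0]]
    - [[0.22,0,0.36],[0,0,0]]

```text
time_s: 6.85
tcp_pos: [0.5699, -0.0327, 0.2049]
eef_rot: [-131.8, 89.7, -146.7]
contact_force: [-1.9, 5.0, -3.2]
gripper_width: 0.0157
```

```bash
python3 -c "
from h import *
for t in [.1,-.1,-.2,-.225]:
  k=kn(2.1,t)[0]/1000; go([k[0]-.001,0.0003,k[1]-.003])"
```

```text
shift [0.194, 0.008, 0.117] turn [-0.005, -0.005, 0.005] tcp_bin [ 99.3  -0.6 204.9] Fbin [-3.1  4.3 -3.2] t 6.85 w 15.7
shift [0.348, 0.008, 0.157] turn [-0.005, -0.005, 0.005] tcp_bin [ 99.3  -0.6 204.9] Fbin [-3.1  4.3 -3.2] t 6.85 w 15.7
shift [0.428, 0.009, 0.166] turn [-0.005, -0.005, 0.005] tcp_bin [ 99.3  -0.6 204.9] Fbin [-3.1  4.3 -3.2] t 6.85 w 15.7
shift [0.448, 0.009, 0.167] turn [-0.005, -0.005, 0.005] tcp_bin [ 99.3  -0.6 204.9] Fbin [-3.1  4.3 -3.2] t 6.85 w 15.7
```

Emit:
send_rows:
  plan:
    - [[0.06,0.01,0.04],[0,0,0]]
    - [[0.12,0.01,0.08],[0,0,0]]
    - [[0.19,0.015,0.115],[0,0,0]]
    - [[0.27,0.015,0.14],[0,0,0]]
    - [[0.345,0.015,0.157],[0,0,0]]

```text
time_s: 7.35
tcp_pos: [0.5934, -0.0373, 0.1522]
eef_rot: [-124.9, 89.7, -139.8]
contact_force: [-0.4, -1.3, 2.5]
gripper_width: 0.0157
```

```bash
python3 - <<'E'
from h import *
k=kn(2.1,-.225)[0]/1000; go([k[0]-.001,0.0003,k[1]-.003])
p=r.capture('scene'); o=r.trace(p,"crossbar")[:1]
cv2.imwrite('pics/s1.png',cv2.resize(p['color'][200:280,270:350,::-1],(560,560),interpolation=2))
q=w2b(pts(p,np.ones((480,640),bool)))*1000
for y in (-20,20,-22,22):
    m=(abs(q[:,1]-y)<4)&(q[:,0]>90)&(q[:,0]<135)&(q[:,2]>108.5)&(q[:,2]<145); print(y,np.round(q[m],0)[:12].tolist())
p=r.capture('wrist'); save(p,'w2')
b=w2b(pts(p,np.ones((480,640),bool)))*1000
for s in(-26,26):
    m=(abs(b[:,1]-s)<5)&(b[:,2]>114)&(b[:,0]>0)&(b[:,0]<120); c=b[m]; print("wire",s,len(c),np.round(c[np.argsort(c[:,0])][::max(1,len(c)//6)],1).tolist())
E
```

```text
shift [0.097, -0.003, 0.006] turn [-0.006, -0.004, 0.006] tcp_bin [123.2   0.9 152.2] Fbin [-0.1 -1.3  2.5] t 7.35 w 15.7
-20 [[97.0, -24.0, 127.0], [99.0, -22.0, 111.0], [132.0, -22.0, 144.0], [107.0, -23.0, 110.0], [131.0, -20.0, 138.0], [133.0, -18.0, 140.0], [115.0, -19.0, 115.0], [114.0, -17.0, 113.0], [115.0, -22.0, 112.0], [113.0, -17.0, 109.0], [115.0, -19.0, 109.0], [120.0, -22.0, 111.0]]
20 [[132.0, 16.0, 144.0], [133.0, 23.0, 145.0], [133.0, 16.0, 142.0], [133.0, 19.0, 141.0], [134.0, 21.0, 142.0], [132.0, 23.0, 139.0], [133.0, 16.0, 138.0], [133.0, 19.0, 138.0], [111.0, 16.0, 109.0], [114.0, 18.0, 112.0], [112.0, 21.0, 109.0], [112.0, 23.0, 109.0]]
-22 [[97.0, -24.0, 127.0], [101.0, -24.0, 128.0], [108.0, -25.0, 133.0], [99.0, -25.0, 111.0], [99.0, -22.0, 111.0], [100.0, -25.0, 110.0], [105.0, -25.0, 112.0], [132.0, -22.0, 144.0], [106.0, -25.0, 109.0], [107.0, -23.0, 110.0], [131.0, -20.0, 138.0], [115.0, -19.0, 115.0]]
22 [[133.0, 23.0, 145.0], [133.0, 19.0, 141.0], [134.0, 21.0, 142.0], [132.0, 23.0, 139.0], [133.0, 19.0, 138.0], [109.0, 26.0, 109.0], [114.0, 18.0, 112.0], [112.0, 21.0, 109.0], [112.0, 23.0, 109.0], [112.0, 25.0, 109.0], [120.0, 25.0, 111.0], [121.0, 24.0, 109.0]]
wire -26 13454 [[4.1, -27.5, 138.8], [61.6, -24.4, 131.4], [86.1, -24.8, 209.1], [95.3, -23.0, 222.1], [98.9, -25.0, 240.1], [99.9, -30.4, 222.9], [112.9, -22.9, 137.2]]
wire 26 13356 [[4.5, 29.9, 139.1], [62.2, 24.5, 132.3], [86.4, 26.7, 206.6], [95.6, 26.9, 221.9], [99.2, 25.6, 222.3], [101.3, 25.4, 222.9]]
```

View pics/s1.png

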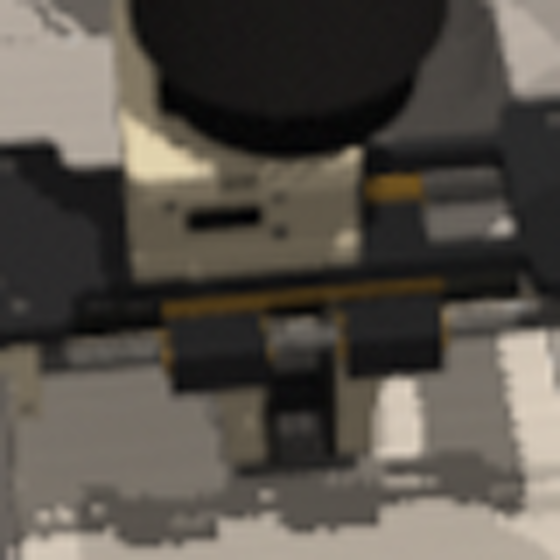

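The scene view shows the gripper holding the knob. The wire slope of about -0.13 from a pin at (4.3,137) means lever ≈2.1 and bar ≈(104,124), clear of the nose. Now I'll lower to the pad.

Emit:
send_rows:
  plan:
    - [[0.02,0,0],[0,0,0]]
    - [[0.04,0,0.003],[0,0,0]]
    - [[0.06,0,0.005],[0,0,0]]
    - [[0.075,0,0.005],[0,0,0]]
    - [[0.085,0,0.006],[0,0,0]]

```text
time_s: 8.0
tcp_pos: [0.5942, -0.0375, 0.1396]
eef_rot: [-125.7, 89.7, -140.6]
contact_force: [1.9, -2.3, 1.4]
gripper_width: 0.0157
```

Emit:
send_rows:
  plan:
    - [[0.003,0,0],[0,0,0]]
    - [[0.006,0,0],[0,0,0]]
    - [[0.009,0,0],[0,0,0]]
    - [[0.012,0,0],[0,0,0]]
    - [[0.012,0,0],[0,0,0]]

```text
time_s: 8.5
tcp_pos: [0.5943, -0.0374, 0.1382]
eef_rot: [-123.7, 89.7, -138.6]
contact_force: [0.9, -3.1, 3.7]
gripper_width: 0.0159
```

```bash
python3 - <<'E'
from h import *
k=kn(2.1,-.23)[0]/1000; go([k[0]-.001,0.0003,k[1]-.003])
E
```

```text
shift [0.007, -0.005, -0.0] turn [-0.005, -0.004, 0.006] tcp_bin [124.1   1.  138.2] Fbin [ 1.7 -2.8  3.7] t 8.5 w 15.9
```

Emit:
send_rows:
  plan:
    - [[0.003,-0.003,0],[0,0,0]]
    - [[0.006,-0.006,0],[0,0,0]]
    - [[0.009,-0.01,0],[0,0,0]]
    - [[0.012,-0.01,0],[0,0,0]]
    - [[0.012,-0.01,0],[0,0,0]]

```text
time_s: 9.0
tcp_pos: [0.5944, -0.0377, 0.1378]
eef_rot: [-120.2, 89.8, -135.0]
contact_force: [-3.5, 4.2, 13.4]
gripper_width: 0.0158
```

```bash
python3 - <<'E'
from h import *
go([.1,0,.13])
E
```

```text
shift [0.052, -0.006, -0.161] turn [-0.005, -0.002, 0.003] tcp_bin [124.2   0.8 137.8] Fbin [-4.4  3.2 13.4] t 9.0 w 15.8
```

Emit:
send_rows:
  plan:
    - [[-0.009,0,0],[0,0,0]]
    - [[-0.009,0,-0.01],[0,0,0]]
    - [[-0.009,0,-0.02],[0,0,0]]
    - [[-0.009,0,-0.03],[0,0,0]]
    - [[-0.009,0,-0.04],[0,0,0]]

```text
time_s: 9.5
tcp_pos: [0.5903, -0.0363, 0.1397]
eef_rot: [-51.6, 89.8, -66.5]
contact_force: [6.0, -4.2, 0.7]
gripper_width: 0.0155
```

```bash
python3 - <<'E'
from h import *
go([.113,0.0005,.139])
E
```

```text
shift [0.004, -0.004, -0.046] turn [-0.004, 0.002, 0.003] tcp_bin [119.9   1.  139.7] Fbin [ 6.9 -2.6  0.7] t 9.5 w 15.5
```

Emit:
send_rows:
  plan:
    - [[0.005,-0.004,-0.012],[0,0,0]]
    - [[0.005,-0.004,-0.015],[0,0,0]]
    - [[0.005,-0.004,-0.018],[0,0,0]]
    - [[0.005,-0.004,-0.021],[0,0,0]]
    - [[0.005,-0.004,-0.021],[0,0,0]]

```text
time_s: 10.0
tcp_pos: [0.5885, -0.0361, 0.1394]
eef_rot: [-15.3, 89.7, -30.1]
contact_force: [5.0, -2.6, 0.5]
gripper_width: 0.0159
```

```bash
python3 - <<'E'
from h import *
go([.113,0.0005,.139])
E
```

```text
shift [0.002, -0.002, -0.034] turn [-0.004, 0.006, 0.002] tcp_bin [118.2   0.9 139.4] Fbin [ 5.5 -1.3  0.5] t 10.0 w 15.9
```

Emit:
send_rows:
  plan:
    - [[0.0,0,-0.012],[0,0,0]]
    - [[0.0,0,-0.016],[0,0,0]]
    - [[0,0,-0.02],[0,0,0]]
    - [[0.0,0,-0.024],[0,0,0]]
    - [[0.0,0,-0.024],[0,0,0]]

```text
time_s: 10.5
tcp_pos: [0.5863, -0.0353, 0.1397]
eef_rot: [-6.6, 89.6, -21.4]
contact_force: [4.4, -4.3, 1.9]
gripper_width: 0.0159
```

```bash
python3 - <<'E'
from h import *
go([.113,0.0005,.139])
E
```

```text
shift [0.004, -0.004, -0.019] turn [-0.004, 0.009, 0.001] tcp_bin [115.8   1.  139.7] Fbin [ 5.3 -3.   1.9] t 10.5 w 15.9
```

Emit:
send_rows:
  plan:
    - [[0.003,-0.006,-0.012],[0,0,0]]
    - [[0.003,-0.006,-0.016],[0,0,0]]
    - [[0.003,-0.006,-0.02],[0,0,0]]
    - [[0.003,-0.006,-0.024],[0,0,0]]
    - [[0.003,-0.006,-0.024],[0,0,0]]

```text
time_s: 11.0
tcp_pos: [0.5845, -0.0351, 0.1398]
eef_rot: [2.5, 89.4, -12.3]
contact_force: [6.7, -3.2, 1.7]
gripper_width: 0.0157
```

```bash
python3 - <<'E'
from h import *
go([.113,0.0005,.139])
E
```

```text
shift [0.005, -0.002, -0.007] turn [-0.003, 0.014, -0.001] tcp_bin [114.    0.8 139.8] Fbin [ 7.3 -1.4  1.7] t 11.0 w 15.7
```

Emit:
send_rows:
  plan:
    - [[0.003,-0.002,-0.012],[0,0,0]]
    - [[0.003,-0.002,-0.014],[0,0,0]]
    - [[0.003,-0.002,-0.016],[0,0,0]]
    - [[0.003,-0.002,-0.017],[0,0,0]]
    - [[0.003,-0.002,-0.017],[0,0,0]]

```text
time_s: 11.5
tcp_pos: [0.5845, -0.0349, 0.1401]
eef_rot: [5.6, 89.1, -9.1]
contact_force: [8.6, -4.1, 0.6]
gripper_width: 0.0155
```

```bash
python3 - <<'E'
from h import *
go([.113,0.0005,.139])
p=r.capture('wrist')
cv2.imwrite('pics/w3.png',cv2.resize(p['color'][60:300,160:480,::-1],(640,480)))
b=w2b(pts(p,np.ones((480,640),bool)))*1000
for s in(-26,26):
    m=(abs(b[:,1]-s)<4)&(b[:,2]>112)&(b[:,2]<142)&(b[:,0]>-15)&(b[:,0]<90); c=b[m]; print("wire",s,len(c),np.round(c[np.argsort(c[:,0])][::max(1,len(c)//8)],1).tolist())
E
```

```text
shift [0.007, -0.003, -0.006] turn [-0.002, 0.019, -0.002] tcp_bin [113.9   0.9 140.1] Fbin [ 9.4 -1.8  0.6] t 11.5 w 15.5
wire -26 3277 [[-1.9, -23.8, 135.4], [6.2, -23.9, 136.0], [14.5, -24.4, 136.0], [23.6, -23.6, 131.0], [34.0, -23.8, 129.0], [45.4, -26.8, 128.6], [58.2, -24.5, 125.3], [73.0, -26.5, 122.6], [89.9, -24.8, 119.0]]
wire 26 3267 [[-1.6, 24.0, 136.3], [6.3, 23.9, 137.4], [14.5, 24.0, 133.4], [23.7, 24.4, 133.7], [33.8, 26.7, 131.5], [45.2, 23.5, 127.0], [58.4, 26.7, 125.3], [73.1, 26.1, 123.1], [89.9, 25.0, 117.9]]
```

View pics/w3.png

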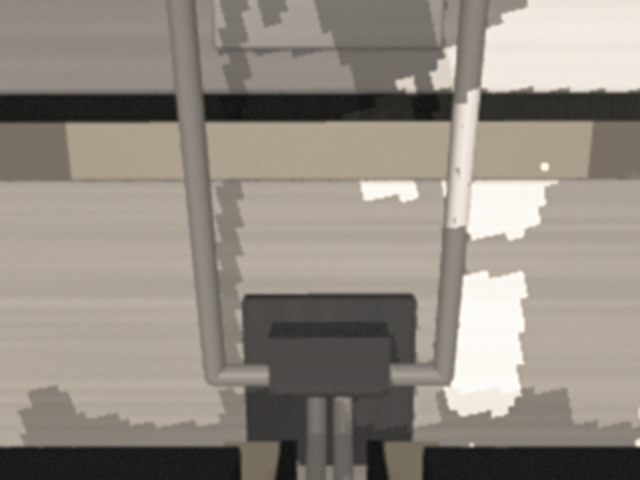

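The picture shows the crossbar (row 375) passing under the hook's lip. The force rose to 9.4 N without motion, so it is seated. I'll relax and open.

Emit:
send_rows:
  plan:
    - [[0,0,-0.008],[0,0,0]]
    - [[0,0,-0.006],[0,0,0]]
    - [[0,0,-0.006],[0,0,0]]
    - [[0,0,-0.006],[0,0,0]]
    - [[0,0,-0.006],[0,0,0]]

```text
time_s: 12.05
tcp_pos: [0.5845, -0.0349, 0.1403]
eef_rot: [6.0, 89.0, -8.8]
contact_force: [3.8, -3.6, 1.9]
gripper_width: 0.0153
```

Emit:
send_rows:
  plan:
    - [[0,0,0],[0,0,0]]
    - [[0,0,0],[0,0,0]]
    - [[0,0,0],[0,0,0]]
    - [[0,0,0],[0,0,0]]
    - [[0,0,0],[0,0,0]]
  jaw: -0.3

```text
time_s: 12.55
tcp_pos: [0.5844, -0.0347, 0.1402]
eef_rot: [6.0, 89.0, -8.7]
contact_force: [0.3, -1.0, 0.1]
gripper_width: 0.0304
```

```bash
python3 - <<'E'
from h import *
go([.110,0.0,.26])
p=r.capture('wrist')
cv2.imwrite('pics/w4.png',cv2.resize(p['color'][60:300,160:480,::-1],(640,480)))
E
```

```text
shift [-0.799, -0.006, -0.012] turn [-0.002, 0.021, -0.002] tcp_bin [113.8   1.1 140.2] Fbin [ 0.6 -0.8  0.1] t 12.55 w 30.4
```

View pics/w4.png

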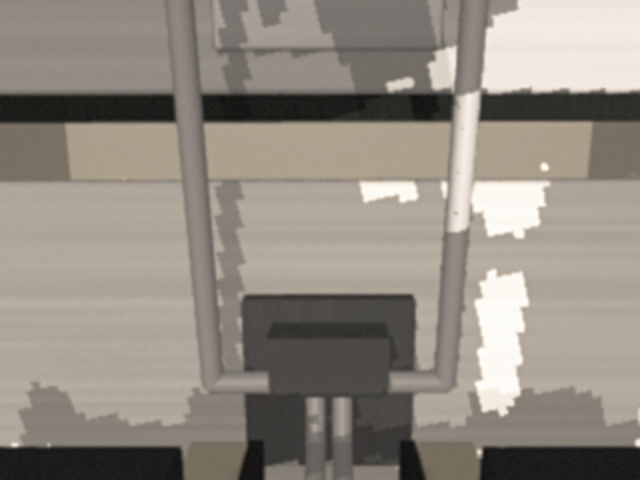

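The loop is still hooked after release: the bar still passes under the lip, and the fingers are clear of the knob by about 7 mm each side. I'll retreat up, close the jaws and approach the lever.

Emit:
send_rows:
  plan:
    - [[-0.1,0,0],[0,0,0]]
    - [[-0.25,0,0],[0,0.005,0]]
    - [[-0.45,0,0],[0,0.01,0]]
    - [[-0.65,0,0],[0,0.02,0]]
    - [[-0.8,-0.006,-0.01],[0,0.02,0]]

```text
time_s: 13.1
tcp_pos: [0.5812, -0.0349, 0.2622]
eef_rot: [45.2, 89.8, 30.4]
contact_force: [0.4, 0.8, 0.4]
gripper_width: 0.0307
```

```bash
cat >> h.py <<'E'
def C(a,off=0,d=58):
    n=np.array([np.sin(a),np.cos(a)]); c=np.array([0,118])+d*np.array([-np.cos(a),np.sin(a)])+(2+off)*n
    return [(c[0]+9.5)/1000,0,(c[1]+19)/1000]
E
python3 - <<'E'
from h import *
go([.025+.0095,0,.195])
p=r.capture('wrist')
b=w2b(pts(p,np.ones((480,640),bool)))*1000
for z in range(124,210,6):
    m=(abs(b[:,1])<10)&(abs(b[:,2]-z)<3)&(b[:,0]<30)&(b[:,0]>-80)
    if m.sum()>3: print(z,m.sum(),np.round(np.percentile(b[m,0],[5,50,95]),1))
for t in("knob","crossbar"):
    for o in r.trace(p,t)[:1]: c=w2b(pts(p,o["mask"]))*1000; print(t,round(o["score"],2),np.round(np.median(c,0),1))
for y in (18,-18):
    m=(abs(b[:,1]-y)<4)&(b[:,0]>84)&(b[:,0]<110)&(b[:,2]>114.5)&(b[:,2]<135); print(m.sum(),np.round(np.median(b[m],0),1))
E
```

```text
shift [0.447, -0.003, -0.51] turn [-0.002, 0.003, -0.003] tcp_bin [1.108e+02 1.000e-01 2.622e+02] Fbin [0.2 0.9 0.4] t 13.1 w 30.7
124 65 [0.5 0.7 1.8]
130 30 [0.6 0.7 0.8]
136 28 [0.8 0.9 1. ]
142 37 [0.9 1.1 1.2]
148 38 [1.2 1.3 1.4]
190 35 [-1.5 -1.3 -1.2]
196 230 [-0.6  0.7  2.5]
202 463 [3.1 5.7 7.8]
knob 0.93 [108.    0.2 148.5]
crossbar 0.7 [ 91.7  13.2 121. ]
73 [ 91.7  17.9 120.9]
77 [ 91.5 -17.9 121. ]
```

The hooked bar measures x≈91.7, z≈118.5 in the bin frame, and the lever is at about 1.6 rad. Now I'll close the jaws and take the fingertips to the lever's keeper face.

Emit:
send_rows:
  plan:
    - [[0,0,-0.15],[0,0,0]]
    - [[0.1,0,-0.3],[0,0,0]]
    - [[0.2,0,-0.45],[0,0,0]]
    - [[0.35,0,-0.51],[0,0,0]]
    - [[0.445,0,-0.51],[0,0,0]]
  jaw: -1
  force: 20

```text
time_s: 13.75
tcp_pos: [0.5053, -0.0151, 0.193]
eef_rot: [57.8, 89.8, 43.1]
contact_force: [0.0, -0.2, -1.6]
gripper_width: 0.0008
```

```bash
python3 - <<'E'
from h import *
for a in [1.62,1.5,1.4,1.3,1.2,1.1]: go(C(a))
E
```

```text
shift [-0.013, -0.001, -0.12] turn [-0.002, 0.002, -0.004] tcp_bin [3.24e+01 1.00e-01 1.93e+02] Fbin [ 0.1 -0.1 -1.6] t 13.75 w 0.8
shift [-0.014, -0.001, -0.167] turn [-0.002, 0.002, -0.004] tcp_bin [3.24e+01 1.00e-01 1.93e+02] Fbin [ 0.1 -0.1 -1.6] t 13.75 w 0.8
shift [-0.011, -0.001, -0.205] turn [-0.002, 0.002, -0.004] tcp_bin [3.24e+01 1.00e-01 1.93e+02] Fbin [ 0.1 -0.1 -1.6] t 13.75 w 0.8
shift [-0.004, -0.001, -0.243] turn [-0.002, 0.002, -0.004] tcp_bin [3.24e+01 1.00e-01 1.93e+02] Fbin [ 0.1 -0.1 -1.6] t 13.75 w 0.8
shift [0.007, -0.001, -0.28] turn [-0.002, 0.002, -0.004] tcp_bin [3.24e+01 1.00e-01 1.93e+02] Fbin [ 0.1 -0.1 -1.6] t 13.75 w 0.8
shift [0.022, -0.001, -0.316] turn [-0.002, 0.002, -0.004] tcp_bin [3.24e+01 1.00e-01 1.93e+02] Fbin [ 0.1 -0.1 -1.6] t 13.75 w 0.8
```

Now contact, then ease to about a=1.5.

Emit:
send_rows:
  plan:
    - [[-0.013,0,-0.08],[0,0,0]]
    - [[-0.013,0,-0.11],[0,0,0]]
    - [[-0.013,0,-0.13],[0,0,0]]
    - [[-0.013,0,-0.15],[0,0,0]]
    - [[-0.014,0,-0.165],[0,0,0]]

```text
time_s: 14.25
tcp_pos: [0.4822, -0.0089, 0.1957]
eef_rot: [40.7, 89.7, 26.0]
contact_force: [4.4, -4.5, -5.4]
gripper_width: 0.0005
```

```bash
python3 - <<'E'
from h import *
for a in [1.5,1.4,1.3,1.2,1.1]: go(C(a))
E
```

```text
shift [0.005, -0.001, -0.007] turn [-0.002, 0.005, -0.004] tcp_bin [  8.4   0.2 195.7] Fbin [ 5.4 -3.3 -5.4] t 14.25 w 0.5
shift [0.008, -0.002, -0.045] turn [-0.002, 0.005, -0.004] tcp_bin [  8.4   0.2 195.7] Fbin [ 5.4 -3.3 -5.4] t 14.25 w 0.5
shift [0.015, -0.002, -0.083] turn [-0.002, 0.005, -0.004] tcp_bin [  8.4   0.2 195.7] Fbin [ 5.4 -3.3 -5.4] t 14.25 w 0.5
shift [0.026, -0.002, -0.12] turn [-0.002, 0.005, -0.004] tcp_bin [  8.4   0.2 195.7] Fbin [ 5.4 -3.3 -5.4] t 14.25 w 0.5
shift [0.04, -0.002, -0.156] turn [-0.002, 0.005, -0.004] tcp_bin [  8.4   0.2 195.7] Fbin [ 5.4 -3.3 -5.4] t 14.25 w 0.5
```

Emit:
send_rows:
  plan:
    - [[0.006,0,-0.03],[0,0,0]]
    - [[0.01,0,-0.055],[0,0,0]]
    - [[0.015,0,-0.083],[0,0,0]]
    - [[0.021,0,-0.105],[0,0,0]]
    - [[0.028,0,-0.125],[0,0,0]]

```text
time_s: 14.75
tcp_pos: [0.4664, -0.0045, 0.1935]
eef_rot: [23.9, 89.4, 9.2]
contact_force: [7.2, -7.2, 3.8]
gripper_width: 0.0006
```

```bash
python3 - <<'E'
from h import *
for a in [1.3,1.2,1.1,1.,.9,.8]: go(C(a))
E
```

```text
shift [0.001, -0.003, 0.026] turn [-0.0, 0.012, -0.005] tcp_bin [ -8.    0.5 193.5] Fbin [ 8.8 -5.1  3.8] t 14.75 w 0.6
shift [0.011, -0.003, -0.011] turn [-0.0, 0.012, -0.005] tcp_bin [ -8.    0.5 193.5] Fbin [ 8.8 -5.1  3.8] t 14.75 w 0.6
shift [0.026, -0.003, -0.047] turn [-0.0, 0.012, -0.005] tcp_bin [ -8.    0.5 193.5] Fbin [ 8.8 -5.1  3.8] t 14.75 w 0.6
shift [0.043, -0.003, -0.081] turn [-0.0, 0.012, -0.005] tcp_bin [ -8.    0.5 193.5] Fbin [ 8.8 -5.1  3.8] t 14.75 w 0.6
shift [0.064, -0.004, -0.114] turn [-0.0, 0.012, -0.005] tcp_bin [ -8.    0.5 193.5] Fbin [ 8.8 -5.1  3.8] t 14.75 w 0.6
shift [0.089, -0.004, -0.144] turn [-0.0, 0.012, -0.005] tcp_bin [ -8.    0.5 193.5] Fbin [ 8.8 -5.1  3.8] t 14.75 w 0.6
```

Emit:
send_rows:
  plan:
    - [[0.012,-0.002,-0.022],[0,0,0]]
    - [[0.023,-0.003,-0.042],[0,0,0]]
    - [[0.033,-0.003,-0.062],[0,0,0]]
    - [[0.043,-0.003,-0.081],[0,0,0]]
    - [[0.053,-0.003,-0.1],[0,0,0]]

```text
time_s: 15.25
tcp_pos: [0.4554, -0.0014, 0.189]
eef_rot: [17.5, 88.9, 3.0]
contact_force: [4.7, -7.6, 11.8]
gripper_width: 0.0005
```

```bash
python3 - <<'E'
from h import *
for a in [1.1,1.,.9,.8,.7,.6,.5]: go(C(a))
E
```

```text
shift [-0.004, -0.005, 0.029] turn [0.002, 0.022, -0.007] tcp_bin [-19.4   0.7 189. ] Fbin [ 6.5 -6.1 11.8] t 15.25 w 0.5
shift [0.014, -0.005, -0.005] turn [0.002, 0.022, -0.007] tcp_bin [-19.4   0.7 189. ] Fbin [ 6.5 -6.1 11.8] t 15.25 w 0.5
shift [0.035, -0.005, -0.038] turn [0.002, 0.022, -0.007] tcp_bin [-19.4   0.7 189. ] Fbin [ 6.5 -6.1 11.8] t 15.25 w 0.5
shift [0.059, -0.005, -0.068] turn [0.002, 0.022, -0.007] tcp_bin [-19.4   0.7 189. ] Fbin [ 6.5 -6.1 11.8] t 15.25 w 0.5
shift [0.085, -0.005, -0.096] turn [0.002, 0.022, -0.007] tcp_bin [-19.4   0.7 189. ] Fbin [ 6.5 -6.1 11.8] t 15.25 w 0.5
shift [0.115, -0.005, -0.121] turn [0.002, 0.022, -0.007] tcp_bin [-19.4   0.7 189. ] Fbin [ 6.5 -6.1 11.8] t 15.25 w 0.5
shift [0.147, -0.005, -0.143] turn [0.002, 0.022, -0.007] tcp_bin [-19.4   0.7 189. ] Fbin [ 6.5 -6.1 11.8] t 15.25 w 0.5
```

Emit:
send_rows:
  plan:
    - [[0.035,-0.005,-0.04],[0,0,0]]
    - [[0.053,-0.005,-0.06],[0,0,0]]
    - [[0.072,-0.006,-0.08],[0,0,0]]
    - [[0.092,-0.006,-0.1],[0,0,0]]
    - [[0.115,-0.006,-0.115],[0,0,0]]

```text
time_s: 15.75
tcp_pos: [0.4418, 0.0027, 0.1747]
eef_rot: [19.2, 88.5, 4.7]
contact_force: [0.3, 0.3, 14.8]
gripper_width: 0.0004
```

```bash
python3 - <<'E'
from h import *
for a in [.8,.7,.6,.5,.4,.3,.2]: go(C(a))
E
```

```text
shift [-0.035, -0.008, 0.028] turn [0.004, 0.031, -0.011] tcp_bin [-33.6   1.2 174.7] Fbin [ 0.2  0.4 14.8] t 15.75 w 0.4
shift [-0.008, -0.008, 0.0] turn [0.004, 0.031, -0.011] tcp_bin [-33.6   1.2 174.7] Fbin [ 0.2  0.4 14.8] t 15.75 w 0.4
shift [0.021, -0.008, -0.025] turn [0.004, 0.031, -0.011] tcp_bin [-33.6   1.2 174.7] Fbin [ 0.2  0.4 14.8] t 15.75 w 0.4
shift [0.053, -0.008, -0.047] turn [0.004, 0.031, -0.011] tcp_bin [-33.6   1.2 174.7] Fbin [ 0.2  0.4 14.8] t 15.75 w 0.4
shift [0.087, -0.009, -0.066] turn [0.004, 0.031, -0.011] tcp_bin [-33.6   1.2 174.7] Fbin [ 0.2  0.4 14.8] t 15.75 w 0.4
shift [0.122, -0.009, -0.081] turn [0.004, 0.031, -0.011] tcp_bin [-33.6   1.2 174.7] Fbin [ 0.2  0.4 14.8] t 15.75 w 0.4
shift [0.159, -0.009, -0.093] turn [0.004, 0.031, -0.011] tcp_bin [-33.6   1.2 174.7] Fbin [ 0.2  0.4 14.8] t 15.75 w 0.4
```

Emit:
send_rows:
  plan:
    - [[0.045,-0.007,-0.03],[0,0,0]]
    - [[0.067,-0.008,-0.045],[0,0,0]]
    - [[0.088,-0.008,-0.058],[0,0,0]]
    - [[0.11,-0.008,-0.068],[0,0,0]]
    - [[0.13,-0.008,-0.075],[0,0,0]]

```text
time_s: 16.25
tcp_pos: [0.432, 0.005, 0.1564]
eef_rot: [21.4, 88.4, 7.0]
contact_force: [-1.2, 2.5, 4.4]
gripper_width: 0.0005
```

```bash
python3 - <<'E'
from h import *
for a in [.5,.4,.3,.2,.1,0]: go(C(a))
E
```

```text
shift [-0.067, -0.006, 0.023] turn [0.004, 0.034, -0.013] tcp_bin [-43.6   1.  156.4] Fbin [-1.8  2.1  4.4] t 16.25 w 0.5
shift [-0.034, -0.006, 0.004] turn [0.004, 0.034, -0.013] tcp_bin [-43.6   1.  156.4] Fbin [-1.8  2.1  4.4] t 16.25 w 0.5
shift [0.002, -0.007, -0.011] turn [0.004, 0.034, -0.013] tcp_bin [-43.6   1.  156.4] Fbin [-1.8  2.1  4.4] t 16.25 w 0.5
shift [0.039, -0.007, -0.023] turn [0.004, 0.034, -0.013] tcp_bin [-43.6   1.  156.4] Fbin [-1.8  2.1  4.4] t 16.25 w 0.5
shift [0.076, -0.008, -0.031] turn [0.004, 0.034, -0.013] tcp_bin [-43.6   1.  156.4] Fbin [-1.8  2.1  4.4] t 16.25 w 0.5
shift [0.115, -0.008, -0.036] turn [0.004, 0.034, -0.013] tcp_bin [-43.6   1.  156.4] Fbin [-1.8  2.1  4.4] t 16.25 w 0.5
```

Emit:
send_rows:
  plan:
    - [[0.025,-0.006,-0.015],[0,0,0]]
    - [[0.045,-0.006,-0.02],[0,0,0]]
    - [[0.065,-0.006,-0.025],[0,0,0]]
    - [[0.085,-0.006,-0.028],[0,0,0]]
    - [[0.1,-0.006,-0.03],[0,0,0]]

```text
time_s: 16.75
tcp_pos: [0.4273, 0.0051, 0.1406]
eef_rot: [20.8, 88.4, 6.3]
contact_force: [0.2, 0.3, 0.6]
gripper_width: 0.0003
```

```bash
python3 - <<'E'
from h import *
go(C(0)); go([.03,0,.3])
E
```

```text
shift [0.011, 0.001, -0.002] turn [0.004, 0.033, -0.012] tcp_bin [-4.820e+01 -1.000e-01  1.406e+02] Fbin [0.1 0.4 0.6] t 16.75 w 0.3
shift [-1.049, 0.01, 0.549] turn [0.004, 0.033, -0.012] tcp_bin [-4.820e+01 -1.000e-01  1.406e+02] Fbin [0.1 0.4 0.6] t 16.75 w 0.3
```

No contact force remains, so the lever has snapped shut. I'll retreat straight up, then look.

Emit:
send_rows:
  plan:
    - [[-0.15,0,0],[0,0,0]]
    - [[-0.35,0,0],[0,0.01,0]]
    - [[-0.6,0,0.1],[0,0.02,0]]
    - [[-0.8,0,0.2],[0,0.03,0]]
    - [[-1.0,0,0.4],[0,0.03,0]]

```text
time_s: 17.25
tcp_pos: [0.4808, -0.0106, 0.2936]
eef_rot: [80.7, 89.4, 66.3]
contact_force: [2.0, 0.6, -0.0]
gripper_width: 0.0003
```

```bash
python3 - <<'E'
from h import *
go([.06,0,.30])
p=r.capture('wrist'); save(p,'w5')
b=w2b(pts(p,np.ones((480,640),bool)))*1000
for x in range(-84,6,10):
    m=(abs(b[:,1])<8)&(abs(b[:,0]-x)<3)
    if m.any(): print(x,np.round(np.median(b[m,2]),1),end="; ")
for y in (19,-19):
    m=(abs(b[:,1]-y)<3)&(b[:,0]>70)&(b[:,0]<110)&(b[:,2]>115)&(b[:,2]<135); print(m.sum(),np.round(np.median(b[m],0),1))
for t in("knob","cutter"):
    for o in r.trace(p,t)[:1]: c=w2b(pts(p,o["mask"]))*1000; print(t,round(o["score"],2),np.round(np.median(c,0),1))
E
```

```text
shift [-0.042, 0.011, 0.351] turn [0.005, 0.002, -0.013] tcp_bin [  7.4  -1.7 293.6] Fbin [ 1.8  1.1 -0. ] t 17.25 w 0.3
-84 124.7; -74 120.3; -64 120.0; -54 120.0; -44 120.0; -34 120.1; -24 361.0; -14 369.9; -4 292.1; 0 [nan nan nan]
0 [nan nan nan]
knob 0.27 [-75.6  76.9 123.1]
cutter 0.66 [-75.8  78.8 124. ]
  return _methods._mean(a, axis=axis, dtype=dtype,
  ret = um.true_divide(
```

View pics/w5.png

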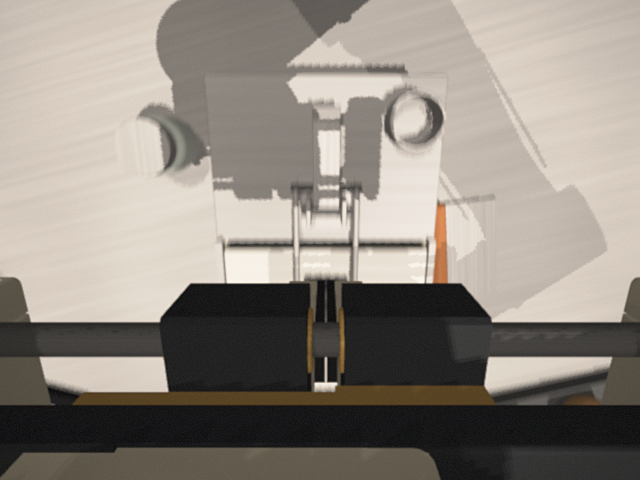

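The lever lies flat, with its top at z=120 along its whole length; the cutter and jar are in place. The keeper end is hidden by the gripper, so I'll move forward to check the bar.

Emit:
send_rows:
  plan:
    - [[-0.1,0,0.15],[0,0,0]]
    - [[-0.2,0,0.35],[0,0,0]]
    - [[-0.3,0.01,0.55],[0,0,0]]
    - [[-0.35,0.01,0.65],[0,0,0]]
    - [[-0.35,0.01,0.65],[0,0,0]]

```text
time_s: 17.9
tcp_pos: [0.5781, -0.0343, 0.3443]
eef_rot: [80.2, 89.5, 65.6]
contact_force: [-0.7, -1.1, -0.5]
gripper_width: 0.0002
```

```bash
python3 - <<'E'
from h import *
go([.1,0,.36])
p=r.capture('wrist'); b=w2b(pts(p,np.ones((480,640),bool)))*1000
for x in range(-84,0,12):
    m=(abs(b[:,1])<8)&(abs(b[:,0]-x)<3)
    if m.any(): print(x,np.round(np.median(b[m,2]),1),end="; ")
for y in (19,-19):
    m=(abs(b[:,1]-y)<3)&(b[:,0]>70)&(b[:,0]<110)&(b[:,2]>114.5)&(b[:,2]<130); print("bar",m.sum(),np.round(np.median(b[m],0),1))
m=(abs(b[:,1])<10)&(b[:,0]>60)&(b[:,0]<100)&(b[:,2]>124)&(b[:,2]<128); print("lip x",np.round(np.percentile(b[m,0],[2,98]),1))
for o in r.trace(p,"knob")[:1]: print("knob",np.round(np.median(w2b(pts(p,o["mask"]))*1000,0),1))
cv2.imwrite('pics/w6.png',cv2.resize(p['color'][60:300,160:480,::-1],(640,480)))
E
```

```text
shift [-0.105, 0.001, -0.051] turn [0.001, 0.002, -0.012] tcp_bin [107.7  -0.  344.3] Fbin [-0.4 -1.2 -0.5] t 17.9 w 0.2
-72 119.8; -60 120.1; -48 120.2; -36 120.0; -24 120.3; -12 120.1; bar 29 [ 78.6  19.3 120.8]
bar 32 [ 78.5 -19.1 120.8]
lip x [68.6 89.2]
knob [ 89.9   0.2 154.3]
```

View pics/w6.png

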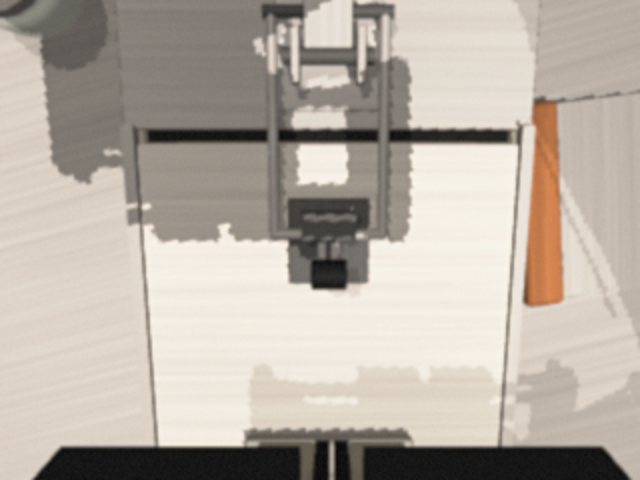

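The loop is hooked under the lip (rows 200-240), with the bar at x≈79, z≈118. The lever is flat and the lid drawn in. I'll hand it in.

```bash
python3 -c "
from h import *
print(r.close_job())"
```

```text
the job is handed in; nothing more can be done
None
```

The bin lid is latched and the job is handed in; the simulator gave no verdict. I finished at about 18 s of the 58 s allowed.

**What I did:** I pinched the knob, drew the loop forward, and lowered the bar onto the pad. I then pulled it back under the lip until the force rose to about 9.4 N with no more movement. After I let go, the bar stayed in the throat at x ≈ 92 mm, z ≈ 118 mm, with the lever at about 1.6 rad. I then pushed the lever over with closed fingers, and it snapped flat by itself.

**Last checks:**

| Check | Result |
|---|---|
| Lever | Flat: top at z = 120 mm along its length (about 0 rad) |
| Crossbar | x ≈ 79 mm, z ≈ 118 mm, inside the 74–84 mm and 110–122.5 mm limits |
| Highest lever push read | About 15 N |
| Robot | Clear of everything, forces near zero |
| Utensils | Jar, cutter and scraper looked untouched in the last wrist pictures; the others were not re-checked |

**Disagreements and limits:**
- **Pad length:** the pad measured about 22 mm beyond the nose rather than the stated 15 mm, which did not affect the work.
- **Bar position:** it reads about 2 mm short of the nominal 81 mm, within what I would expect from calibration and from seeing only the bar's surface.
- **Pad contact:** pressing the bar onto the pad briefly read 13.4 N downward, before any pulling.
- **Force sampling:** forces were read only at the end of each move, so brief peaks in between would not show.

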